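# Vent a vacuum drying chamber and crack its stuck lid open with a pry wedge

### The arm

A 6-joint arm with a two-finger parallel gripper is mounted at the origin on a cart in front of the work surface, level with it; the furniture and walls round the work are solid. World frame = base frame: x ahead of the robot, y to its left, z up, the work surface at z = 0. Lengths are in mm, angles in rad, forces in N, time in s.
With the tool pointing down it reaches from about 150 to 775 mm from the base axis. Payload 6.1 kg.
Tool frame: the origin (TCP) lies on the mounting face of the last link; the fingertips stand 173 mm ahead of it and the grasp point (between the pads) lies 155 mm ahead of it; z points along the fingers, y is the direction in which the jaws open and shut (so a half turn about z gives the same grasp; the last joint's range is limited). The gripper opens to 85 mm and grips with 20 to 120 N. Pads are 22 mm wide; open, the fingers measure 114 mm over their backs; the gripper's body (76 mm by 85 mm) begins 54 mm behind the grasp point. The pads swing forward as they close: fully open they stand 13 mm farther back than shut.
Start: joints at [1.152, 0.126, -0.04, 1.405, 0, 1.571], TCP at [213.491, 479.615, 404.695] pointing down, gripper open.
Joint ranges: [-2.72, 2.72], [-0.95, 1.95], [-1.27, 1.35], [-1.78, 2.02], [-1.46, 1.47], [-3.14, 3.14]. Speed limits (rad/s): [2.39, 2.39, 3.01, 3.14, 3.14, 3.14].

### API

Orientations are given as a unit quaternion [x, y, z, w].
In Python, from station import ctrl gives the robot as it stands.
- The arm moves only by the tool play_rows, never from a script. Its argument "increments" is a list of rows, each a list of 7 numbers: the finger opening in cm, from 0 to 8.54, then the shift along the tool's x, y, z in cm, then the turn, a rotation vector about the tool's x, y, z in rad. In form: [[claw, x, y, z, wx, wy, wz], ...]. A call has 1 to 8 rows; each row is the pose to reach, as a shift and turn from the pose commanded when the call began, along the tool's axes at that moment; what a row does not reach only later rows make up. A row lasts 1/10 s, in which the tool goes at most 50 mm and 8.59 degrees, less where a joint would pass 70% of its speed; a pose out of reach is approached as far as the arm can. A call with a gripper value outside its range is refused whole. The fingers move at their own pace and stop on an object; "force" is the grip in N (left out, the last holds). Time passes only in rows, so rows that repeat a pose let the fingers close. It gives the time, the measured TCP pose, the force and the opening at its end, in the units of the state.
- ctrl.read_state(): the state, without advancing time (a new reading comes with each control period).
- ctrl.camera(name): name is "scene" or "top"; returns (picture, depth): 400x640x3 uint8, red, green, blue; 400x640 float32, mm along the optical axis (not along the pixel's ray), 0 where there is no reading.
- ctrl.camera_model(name): a dict with "intrinsics" (3x3 intrinsics, pixels), "world_from_camera" (4x4, takes a point from camera to world coordinates). Camera axes: x right, y down, z forward; pixel columns grow to the right and rows downward; lengths in mm; the calibration is good to about 2 mm. A picture is of the moment at which its call begins. camera_model takes no time and is no camera call.
- ctrl.sign_off(): hands the job in, once; it reports no verdict.
The state is a dict: "time": time; "joint_positions": joint angles; "qvel": joint speeds; "effort": joint torques, N m; "ee_pos": TCP position; "tcp_rot": TCP orientation; "contact_force": force on the tool from outside, world axes, zero at the start; "wrist_torque": the same for the moment, N m; "finger_gap": opening from 0.0 (shut) to 1.0 (fully open).
Only numpy, scipy, OpenCV 4.12 (cv2) and the standard library are available. Lean on these libraries where they do the work, as an engineer would, in place of code of your own. Each camera call takes 0.05 s, during which the arm holds its last target. There are 200 camera calls.

### The job

The lid of the vacuum drying chamber is stuck on its gasket: first turn the blue vent collar to 3 so that air can enter, then take the orange pry wedge and push it flat along the pry slot at the middle of the chamber's front until the lid just lifts off its seat, its front edge about 3 mm up (no less than 2, no more than 4). Lift the lid with the wedge alone, the hand itself off the lid and the chamber, and finish while still holding the wedge in the slot, so that the gasket cannot seal again; do not disturb the jars, the white pot or the calculator.

Things in the scene. Friction and masses are not known exactly. Their poses are not given: they have to be found in the camera images.
- chamber: white metal vacuum drying chamber fixed on the bench, 200 x 200 mm, 78 high with its lid; hinges add 16 mm behind, the vent valve reaches 199 mm left of centre. Origin: centre of the underside, on the bench; x from front (slot) to back (hinge), y to its left, z up. The rim on which the lid sits is at z = 62 mm; the 16 mm thick lid's front edge is flush with the chamber's front, x = -100 mm.
- slot_mouth (a point): middle of the mouth of the pry slot, on the slot's floor: chamber frame (-100, 0, 58) mm, fixed to the chamber. The slot is milled into the front rim: dark, 40 mm wide, 4 mm high under the closed lid, 34 mm deep towards chamber +x. In front of it a steel ledge, 52 mm wide, flush with the slot floor, stands out 18 mm.
- lid (a joint): hinge angle of the lid, a grey metal frame with a clear window hinged at the back, 0.9 kg: 0 = closed on its seat, grows as the front rises; 0.01 rad is 1.95 mm at the front edge. Not latched; it falls back by its weight (about 4 to 5 N at the front edge).
- lid_lip (a point): middle of the lid's lower front edge, 195 mm in front of the hinge line; on the closed lid at chamber frame (-100, 0, 62) mm. Its height over that is the crack.
- vent (a joint): angle of the blue vent collar (vertical axis) at the chamber's left; grows counterclockwise seen from above. Six click positions 0 to 5, 0.4363 rad (25 degrees) apart: 0 = closed, 3 = 1.309 rad; stops at 0 and 2.18. A sprung ball (about 0.03 N m) pulls it into the nearest position when let go. It starts in position 0 or 1.
- vent_grip (a point): on the collar's axis at the height to grip, chamber frame (-60, 165, 100) mm. The blue knurled grip is a cylinder 34 mm in diameter, from 14 mm above this point to 24 mm below it, where the black skirt (68 mm across, 6 mm thick) begins. Its x axis points at chamber +x at 0 and turns with the collar.
- vent_three (a point): the mark 3 (three white dots) on top of the collar's black skirt, 27 mm from the axis. The skirt carries a red line for 0 and groups of 1 to 5 white dots; the collar stands at the number that faces the fixed red index at the valve's front (towards chamber -x).
- wedge: orange plastic pry wedge flat on the bench, 115 mm long, 0.12 kg. Origin: on the underside below the handle's middle; x towards the thin tip, z up. Handle x -30 to 28 mm, 24 wide, 37 high. Ramp 28 wide, top falls from 18 mm high at x = 25 to 2 mm at the tip, x = 85 (0.267 mm per mm). The tip touches the lid 7.5 mm past the slot mouth; about 19 mm in gives a 3 mm crack.
- wedge_tip (a point): middle of the tip's lower edge, wedge frame (85, 0, 0) mm.
- wedge_grip (a point): middle of the handle, 24 mm above the underside, wedge frame (0, 0, 24) mm; grip it across its 24 mm width.
- sample_jar_1: screw-cap sample jar with a blue cap, 60 mm across, 74 mm high, origin under its centre; leave alone
- sample_jar_2: screw-cap sample jar with a blue cap, 60 mm across, 74 mm high, origin under its centre; leave alone
- sample_jar_3: screw-cap sample jar with a black cap, 60 mm across, 74 mm high, origin under its centre; leave alone
- pot: small white plastic pot with a screw cap, 44 mm across, 57 mm high, origin under its centre; leave alone
- calculator: black pocket calculator lying flat, 106 x 66 x 11 mm, origin under its centre; leave alone
Mind the look-alikes: they are no part of the job. There is more than one size of the wedge; the job needs the smallest.

How it is judged (in metres and radians):
On the way, in this order (a step that is already met when the one before it is completed fails the run):
1. the vent collar stands at 3 (value of joint vent between 1.179 and 1.439 rad), for 0.3 s.
2. the wedge lifts the lid's front edge off its seat (z of lid_lip in the frame of chamber above 0.0635 m and contact force between wedge and lid above 1 N), for 0.2 s.
At the end, for the whole second after the job is handed in: Collar at 3; lid's front edge 1.5 to 4.5 mm above its seat, still, resting on the wedge (over 1 N); wedge flat in the slot (tip over 7 mm in, within 12 mm of the middle and 3 mm of the floor), held by the fingers (over 2 N); robot off the chamber (all of step 1 and all of step 2 and z of lid_lip in the frame of chamber below 0.0665 m and contact force between the fingers and wedge above 2 N and contact force between each of the arm, the fingers and chamber below 1 N and x of wedge_tip in the frame of chamber between -0.093 and -0.065 m and y of wedge_tip in the frame of chamber between -0.012 and 0.012 m and z of wedge_tip in the frame of chamber between 0.055 and 0.061 m and angle between wedge's own z axis and vertical below 0.12 rad and velocity of joint lid below 0.05 rad/s); the arm keeps its last pose, push and grip.
It fails at once if the lid is prised up before the vent collar stands at 3 (z of lid_lip in the frame of chamber above 0.0635 m and value of joint vent below 1.059 rad).
It fails at once if the lid is lifted by the hand itself (z of lid_lip in the frame of chamber above 0.0635 m and contact force between the arm and lid above 4 N).
It fails at once if the lid is thrown open more than 10 mm (z of lid_lip in the frame of chamber above 0.072 m).
It fails at once if a jar, the white pot or the calculator is moved by more than 25 mm (distance of any of sample_jar_1, sample_jar_2, sample_jar_3, pot, calculator from where it was at the start of the episode above 0.025 m).
It also fails if it takes over 58 s, if anything falls off the work surface, if the arm or the gripper's body presses on something with over 40 N, if the wrist force passes 120 N, or if a joint passes its speed limit or range.

## Working session

There is one attempt and no reset: what is moved stays moved. The work goes in short steps, Python scripts to look and compute and a tool call to move; the robot and the scene stay as the last step left them, time stands still between calls to the robot, and variables do not carry over. Pictures are saved under pics/ and viewed, about 8 in all and at most 12, crops included, and the job is handed in when it is done.

Besides the shell and the picture viewer there is one more tool, called as a command line: name --pt "numbers of a row" for each row, then --argument value for the rest. play_rows: Moves the arm, as the interface text tells. Its arguments: {"type":"object","properties":{"increments":{"type":"array","items":{"type":"array","items":{"type":"number"}}},"force":{"type":"number"}},"required":["increments"]}

```bash
mkdir -p pics; ls
cat > h.py <<'E'
import numpy as np, cv2
from station import ctrl
from scipy.spatial.transform import Rotation as R
def shot(n,tag):
    p,d=ctrl.camera(n); np.savez(f'{tag}_{n}.npz',p=p,d=d); cv2.imwrite(f'pics/{tag}_{n}.png',p[:,:,::-1]); return p,d
def pts(n,d):
    m=ctrl.camera_model(n);K=np.array(m['intrinsics']);T=np.array(m['world_from_camera'])
    v,u=np.indices(d.shape); c=np.stack([(u-K[0,2])/K[0,0]*d,(v-K[1,2])/K[1,1]*d,d],-1)
    return c@T[:3,:3].T+T[:3,3]
def ray(n,uv,z):
    m=ctrl.camera_model(n);K=np.array(m['intrinsics']);T=np.array(m['world_from_camera'])
    r=T[:3,:3]@np.linalg.inv(K)@np.array([*uv,1.]); return T[:3,3]+r*(z-T[2,3])/r[2]
E
python3 - <<'E'
from h import *
for n in('scene','top'): shot(n,'a'); print(np.round(ctrl.camera_model(n)['world_from_camera'],2))
print(ctrl.read_state())
E
```

```text
pics
[[ 8.60000e-01 -2.30000e-01  4.50000e-01 -1.16520e+02]
 [-5.10000e-01 -3.80000e-01  7.70000e-01 -1.23551e+03]
 [-0.00000e+00 -9.00000e-01 -4.40000e-01  7.52110e+02]
 [ 0.00000e+00  0.00000e+00  0.00000e+00  1.00000e+00]]
[[-2.00000e-02 -9.90000e-01  1.70000e-01  2.88810e+02]
 [-1.00000e+00  3.00000e-02  1.00000e-02 -9.63700e+01]
 [-1.00000e-02 -1.70000e-01 -9.90000e-01  1.65033e+03]
 [ 0.00000e+00  0.00000e+00  0.00000e+00  1.00000e+00]]
{'time': 0.1, 'joint_positions': array([ 1.15204177e+00,  1.26307442e-01, -4.04818270e-02,  1.40544529e+00,
       -2.84488080e-05,  1.57081177e+00]), 'qvel': array([ 7.58419550e-04, -1.44748074e-03,  2.11582519e-03,  1.09450835e-03,
       -6.37197179e-04, -9.19792176e-05]), 'effort': array([ 2.70203614e-03, -4.36900985e+01,  3.53609419e+01,  1.35998230e-02,
        1.72014566e-04, -7.64800404e-06]), 'ee_pos': array([213.4274826 , 479.51804274, 404.02413868]), 'tcp_rot': array([ 2.07858312e-01,  9.78158681e-01, -7.06368100e-04, -1.35549564e-04]), 'contact_force': array([ 0.77414652,  0.01533841, -0.16027247]), 'wrist_torque': array([-0.0101804 , -0.04338788, -0.03440888]), 'finger_gap': 1.001563835044788}
```

View pics/a_scene.png

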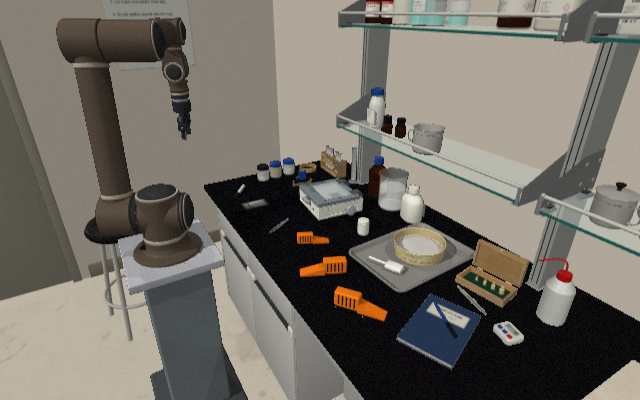

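View pics/a_top.png

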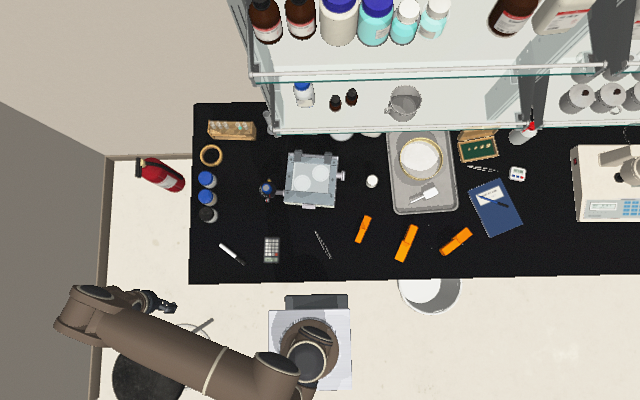

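The scene view shows three orange wedges (scene (312,238), (323,267), (360,302)). The top view shows the chamber at (312,181), the blue vent at (268,188), the wedges at (363,229), (406,243) and (456,241), the pot at (372,181) and the calculator at (271,249). Next I measure them.

Run:
```python
from h import *
for n in('top','scene'):
    f=np.load(f'a_{n}.npz');p,d=f['p'].astype(int),f['d'];P=pts(n,d)
    print(n,'bench z',np.round(np.median(P[230:270,310:340,2]) if n=='top' else 0,1))
    m=((p[...,0]>150)&(p[...,1]>50)&(p[...,1]<160)&(p[...,2]<70)&(p[...,0]-p[...,1]>70)).astype(np.uint8)
    k,l,s,c=cv2.connectedComponentsWithStats(m)
    for i in range(1,k):
        if s[i,4]>60:
            Q=P[(l==i)&(d>0)]; Q=Q[(Q[:,2]>-5)&(Q[:,2]<60)]
            print('orange',c[i].round(),s[i,4],'ctr',np.median(Q,0).round(),cv2.minAreaRect(Q[:,:2].astype(np.float32)),'zmax',Q[:,2].max().round())
            hi=Q[Q[:,2]>28]; print('  hi',hi.mean(0).round(1) if len(hi) else 0, 'all',Q.mean(0).round(1), cv2.minAreaRect(hi[:,:2].astype(np.float32)) if len(hi) else 0)
    b=((p[...,2]>90)&(p[...,2]-p[...,0]>50)&(p[...,2]-p[...,1]>25)).astype(np.uint8)
    k,l,s,c=cv2.connectedComponentsWithStats(b)
    for i in range(1,k):
        if s[i,4]>15:
            Q=P[(l==i)&(d>0)]; print('blue',c[i].round(),s[i,4],np.median(Q,0).round(1))
    r=((P[...,2]>66)&(P[...,2]<88)&(P[...,0]>250)&(P[...,0]<800)&(d>0)).astype(np.uint8)
    k,l,s,c=cv2.connectedComponentsWithStats(r)
    for i in range(1,k):
        if s[i,4]>300: Q=P[l==i]; print('z78',c[i].round(),s[i,4],cv2.minAreaRect(Q[:,:2].astype(np.float32)))
f=np.load('a_top.npz');im=f['p'][130:290,180:400,::-1]
cv2.imwrite('pics/crop1.png',cv2.resize(im,(800,582),interpolation=cv2.INTER_CUBIC))
```

```text
top bench z 0.7
orange [363. 228.] 173 ctr [ 462. -223.   17.] ((456.23248291015625, -222.0364532470703), (28.95357322692871, 117.30259704589844), 63.034278869628906) zmax 45.0
  hi [ 429.9 -209.4   37.2] all [ 458.9 -223.9   21.7] ((429.0012512207031, -210.16500854492188), (23.331871032714844, 57.41798400878906), 65.80290985107422)
orange [409. 236.] 178 ctr [ 419. -403.   46.] ((421.54571533203125, -408.03826904296875), (40.79695510864258, 99.23894500732422), 62.698486328125) zmax 58.0
  hi [ 426.6 -404.9   47.5] all [ 419.4 -402.    41.3] ((421.8564453125, -404.05206298828125), (30.774160385131836, 87.42582702636719), 63.71623992919922)
orange [456. 241.] 312 ctr [ 397. -589.   22.] ((394.9871520996094, -589.7898559570312), (40.5280647277832, 154.18603515625), 37.349239349365234) zmax 59.0
  hi [ 374.1 -555.9   47.6] all [ 396.9 -588.5   28.8] ((379.89080810546875, -566.18115234375), (30.937835693359375, 97.57130432128906), 33.97666931152344)
blue [339.   5.] 326 [ 854.  -126.4  849.1]
blue [377.   7.] 458 [ 855.5 -209.8  839.5]
blue [302.  86.] 100 [856.4 -17.4 464.4]
blue [205. 
[... 1148 characters left out ...]
62695, 147.10003662109375), 36.80047607421875) zmax 52.0
  hi [ 374.1 -563.8   43.7] all [ 392.2 -590.1   24.5] ((376.8996276855469, -560.322265625), (29.923086166381836, 72.25839233398438), 33.783748626708984)
blue [377.  91.] 66 [864.  -30.8 459.4]
blue [378. 160.] 54 [887.7 -41.8 169.6]
blue [287. 161.] 50 [660.5 384.   70.9]
blue [274. 164.] 48 [588.5 382.1  72. ]
blue [301. 175.] 45 [607.8 135.9  95.2]
blue [440. 312.] 53 [ 562.6 -728.4   23. ]
z78 [330. 191.] 1100 ((662.5137329101562, -24.299896240234375), (203.05174255371094, 211.08140563964844), 83.86102294921875)
z78 [619. 385.] 1330 ((667.4906005859375, -1101.5408935546875), (54.94209289550781, 193.9163055419922), 88.3102035522461)
```

View pics/crop1.png

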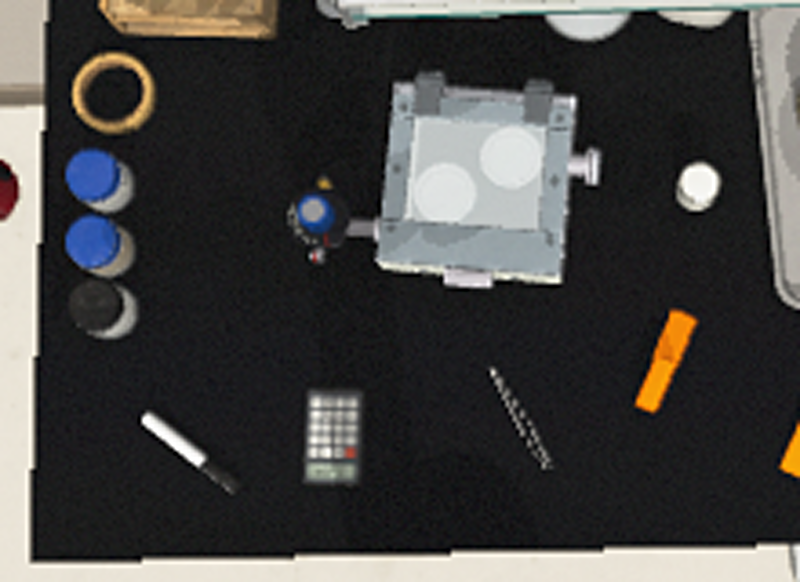

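The crop shows the chamber yawed by about -6°, with its front edge running (378,265) to (560,282). The vent is at (315,213), the ledge at (468,278) and the smallest wedge at (667,360) with its tip up. I refine the chamber pose next.

Run:
```python
from h import *
for n in('top','scene'):
    f=np.load(f'a_{n}.npz');d=f['d'];p=f['p'].astype(int);P=pts(n,d)
    m=(P[...,2]>72)&(P[...,2]<84)&(abs(P[...,0]-655)<125)&(abs(P[...,1]+24)<125)&(d>0)
    Q=P[m]; print(n,len(Q),'z',np.median(Q[:,2]))
    th=-0.1
    for it in range(3):
        Rm=np.array([[np.cos(th),-np.sin(th)],[np.sin(th),np.cos(th)]]); c=Q[:,:2]@Rm
        # front edge: min x per y-bin
        ys=[];xs=[];c0=np.median(c,0)
        for y in np.arange(c0[1]-80,c0[1]+80,8):
            s=c[abs(c[:,1]-y)<4]
            if len(s)>3: ys.append(y);xs.append(s[:,0].min())
        k=np.polyfit(ys,xs,1); th-=np.arctan(k[0])  
    xf=np.median(xs); s=c[(c[:,0]<xf+140)]; 
    L=[];Rr=[]
    for x in np.arange(xf+10,xf+80,6):
        q=s[abs(s[:,0]-x)<3]
        if len(q)>3: L.append(q[:,1].max());Rr.append(q[:,1].min())
    cen=Rm@np.array([xf+100,(np.median(L)+np.median(Rr))/2])
    print('yaw',th,'w',np.median(L)-np.median(Rr),'centre',cen,'vent',cen+Rm@[-60,165],'mouth',cen+Rm@[-100,0])
    print('minrect',cv2.minAreaRect(c.astype(np.float32)))
    # vent: points above z 90 near
    m=(P[...,2]>106)&(P[...,2]<122)&(abs(P[...,0]-605)<40)&(abs(P[...,1]-142)<40)&(d>0)
    V=P[m];print('vent top',len(V),V.mean(0),(V[:,:2].min(0)+V[:,:2].max(0))/2,np.ptp(V,0))
    # ledge
    m=(P[...,2]>52)&(P[...,2]<66)&(P[...,0]<590)&(P[...,0]>500)&(abs(P[...,1]+40)<60)&(d>0)
    V=P[m];print('ledge',len(V),V.mean(0) if len(V) else 0, (V.min(0),V.max(0)) if len(V) else 0)
a=cv2.imread('pics/a_top.png')[172:204,250:290];b=cv2.imread('pics/a_scene.png')[160:192,284:324]
cv2.imwrite('pics/vent1.png',np.vstack([cv2.resize(x,(380,290),interpolation=cv2.INTER_CUBIC) for x in(a,b)]))
```

```text
top 2027 z 77.35845870498429
yaw -0.11959132509421103 w 192.50576491683844 centre [655.21508264 -21.79818243] vent [615.32287753 149.18021379] mouth [555.92889389  -9.8712078 ]
minrect ((655.3976440429688, 57.32782745361328), (208.2575225830078, 196.2678985595703), 0.5041898488998413)
vent top 62 [611.36261705 147.96170781 113.79939989] [611.59491807 147.94067002] [31.32381599 30.76877625 12.73618782]
ledge 75 [546.87190372 -19.10499993  58.4766463 ] (array([534.15978508, -99.78199318,  52.41022928]), array([562.81706756,  18.02657087,  65.66831365]))
scene 995 z 77.00568276059494
yaw -0.11326267919800516 w 194.30284606217054 centre [659.05714619 -23.78750668] vent [618.52833393 147.04110737] mouth [559.72721901 -12.23044968]
minrect ((660.783203125, 52.61836242675781), (210.65371704101562, 202.68557739257812), 0.8627387285232544)
vent top 30 [613.49163261 142.82831955 111.82481679] [614.60022028 147.10528519] [30.63545756 32.48843323 10.36056014]
ledge 65 [552.75982741 -27.39391106  58.09262015] (array([539.35475858, -99.42651975,  52.11128017]), array([565.6274311 ,  19.97857182,  65.31645021]))
```

View pics/vent1.png

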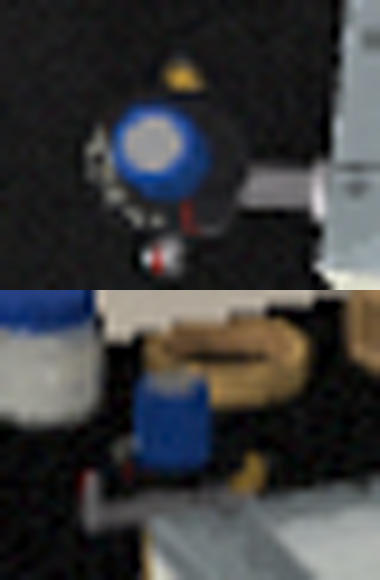

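The vent close-up shows the red index at (163,258) and the skirt's red line at about (188,215), one click counterclockwise of it. So the collar stands at 1 and needs +50°.

```bash
cat >> h.py <<'E'
def go(grasp,yaw_deg,pitch=0):
    "print increments (cm, rad) from measured pose to grasp point pose pointing down with jaw yaw"
    s=ctrl.read_state(); r=R.from_quat(s['tcp_rot']); y=np.radians(yaw_deg)
    best=None
    for k in(0,np.pi):
        yy=np.array([np.cos(y+k),np.sin(y+k),0]);z=np.array([0,0,-1.]);t=R.from_matrix(np.stack([np.cross(yy,z),yy,z],1))
        w=(r.inv()*t).as_rotvec()
        if best is None or np.linalg.norm(w)<np.linalg.norm(best[0]): best=(w,t)
    tp=np.array(grasp)+[0,0,155]
    print('t',round(s['time'],2),'pos',s['ee_pos'].round(1),'jaw yaw',np.degrees(np.arctan2(*r.as_matrix()[[1,0],1])).round(1),'shift cm',(r.inv().apply(tp-s['ee_pos'])/10).round(2),'rot',best[0].round(3),'F',s['contact_force'].round(1),'M',s['wrist_torque'].round(2),'gap',round(s['finger_gap'],3),'j',s['joint_positions'].round(2))
E
python3 -c "
from h import *
go([613,147,170],30)"
```

```text
t 0.1 pos [213.4 479.5 404. ] jaw yaw 66.0 shift cm [-50.03 -14.12   7.92] rot [-0.001  0.     0.628] F [ 0.8  0.  -0.2] M [-0.01 -0.04 -0.03] gap 1.002 j [ 1.15  0.13 -0.04  1.41 -0.    1.57]
```

play_rows --pt "6.5 -50 -14.1 7.9 0 0 0.63" --pt "6.5 -50 -14.1 7.9 0 0 0.63" --pt "6.5 -50 -14.1 7.9 0 0 0.63" --pt "6.5 -50 -14.1 7.9 0 0 0.63" --pt "6.5 -50 -14.1 7.9 0 0 0.63" --pt "6.5 -50 -14.1 7.9 0 0 0.63" --pt "6.5 -50 -14.1 7.9 0 0 0.63" --pt "6.5 -50 -14.1 7.9 0 0 0.63" --force 40

```text
time: 0.9
ee_pos: [518.8, 225.1, 344.0]
tcp_rot: [0.501, 0.866, -0.0, -0.0]
contact_force: [0.2, 0.7, -0.1]
finger_gap: 0.761
```

```bash
python3 -c "
from h import *
go([613,147,170],30);go([613,147,102],30)"
```

```text
t 0.9 pos [518.8 225.1 344. ] jaw yaw 29.9 shift cm [-11.46   4.28   1.89] rot [-0.    -0.    -0.002] F [ 0.2  0.7 -0.1] M [ 0.04 -0.03  0.04] gap 0.761 j [ 0.41  0.21 -0.07  1.29  0.    1.46]
t 0.9 pos [518.8 225.1 344. ] jaw yaw 29.9 shift cm [-11.47   4.28   8.69] rot [-0.    -0.    -0.002] F [ 0.2  0.7 -0.1] M [ 0.04 -0.03  0.04] gap 0.761 j [ 0.41  0.21 -0.07  1.29  0.    1.46]
```

play_rows --pt "6.5 -4 1.5 0.6 0 0 0" --pt "6.5 -8 3 1.3 0 0 0" --pt "6.5 -11.4 4.3 1.9 0 0 0" --pt "6.5 -11.4 4.3 1.9 0 0 0" --pt "6.5 -11.4 4.3 1.9 0 0 0"

```text
time: 1.4
ee_pos: [611.9, 148.8, 324.5]
tcp_rot: [0.501, 0.865, -0.001, -0.001]
contact_force: [0.1, 0.4, -1.0]
finger_gap: 0.755
```

Run:
```python
from h import *
go([613,147,102],30)
a,_=shot('top','b');b,_=shot('scene','b')
cv2.imwrite('pics/b.png',np.vstack([cv2.resize(x[:,:,::-1],(600,290),interpolation=cv2.INTER_CUBIC) for x in(a[155:213,230:350],b[135:193,250:370])]))
```

```text
t 1.4 pos [611.9 148.8 324.5] jaw yaw 29.8 shift cm [-0.21  0.02  6.75] rot [-0.002 -0.001 -0.003] F [ 0.1  0.4 -1. ] M [ 0.07  0.01 -0.03] gap 0.755 j [0.24 0.34 0.05 1.29 0.   1.29]
```

View pics/b.png

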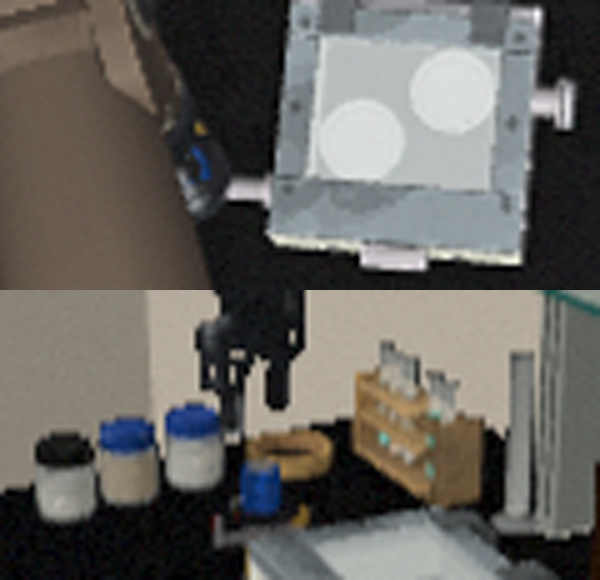

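The fingers straddle the blue collar at scene-crop (262,488). I descend now.

play_rows --pt "6.5 -0.2 0 2 0 0 0" --pt "6.5 -0.2 0 4 0 0 0" --pt "6.5 -0.2 0 5.5 0 0 0" --pt "6.5 -0.2 0 6.7 0 0 0" --pt "6.5 -0.2 0 6.7 0 0 0"

```text
time: 2.0
ee_pos: [611.5, 148.5, 257.2]
tcp_rot: [0.5, 0.866, -0.001, -0.001]
contact_force: [-0.6, 0.6, 0.4]
finger_gap: 0.759
```

play_rows --pt "2 0 0 0 0 0 0" --pt "2 0 0 0 0 0 0" --pt "2 0 0 0 0 0 0" --pt "2 0 0 0 0 0 0" --pt "2 0 0 0 0 0 0" --pt "2 0 0 0 0 0 0" --force 30

```text
time: 2.6
ee_pos: [614.7, 149.0, 260.9]
tcp_rot: [0.5, 0.866, 0.004, 0.002]
contact_force: [7.9, 5.3, -0.2]
finger_gap: 0.39
```

```bash
python3 -c "
from h import *
go([613,147,102],30)"
```

```text
t 2.6 pos [614.7 149.  260.9] jaw yaw 30.0 shift cm [-0.09 -0.25  0.39] rot [ 0.008 -0.    -0.001] F [ 7.9  5.3 -0.2] M [ 1.09 -1.17 -0.01] gap 0.39 j [ 0.24  0.36 -0.06  1.15  0.    1.29]
```

play_rows --pt "2 0 0.3 0 0 0 0" --pt "2 0 0.3 0 0 0 0" --pt "2 0 0.3 0 0 0 0"

```text
time: 2.9
ee_pos: [615.7, 149.6, 260.8]
tcp_rot: [0.501, 0.866, 0.001, 0.001]
contact_force: [-1.0, 1.9, 6.4]
finger_gap: 0.388
```

```bash
python3 -c "
from h import *
go([613,147,102],30)"
```

```text
t 2.9 pos [615.7 149.6 260.8] jaw yaw 29.9 shift cm [-0.09 -0.36  0.38] rot [ 0.003  0.    -0.001] F [-1.   1.9  6.4] M [0.22 0.5  0.03] gap 0.388 j [ 0.24  0.36 -0.05  1.15  0.    1.29]
```

play_rows --pt "2 0 0 0 0 0 -0.1" --pt "2 0 0 0 0 0 -0.22" --pt "2 0 0 0 0 0 -0.34" --pt "2 0 0 0 0 0 -0.46" --pt "2 0 0 0 0 0 -0.58" --pt "2 0 0 0 0 0 -0.7" --pt "2 0 0 0 0 0 -0.81" --pt "2 0 0 0 0 0 -0.9"

```text
time: 3.7
ee_pos: [615.9, 149.8, 260.8]
tcp_rot: [0.072, 0.997, 0.001, 0.002]
contact_force: [1.1, 3.0, 4.2]
finger_gap: 0.385
```

play_rows --pt "2 0 0 0 0 0 0" --pt "2 0 0 0 0 0 0"

```text
time: 3.9
ee_pos: [615.9, 149.8, 260.9]
tcp_rot: [0.075, 0.997, 0.001, 0.002]
contact_force: [0.8, 3.5, 6.6]
finger_gap: 0.383
```

```bash
python3 -c "
from h import *
go([613,147,102],30)"
```

```text
t 3.9 pos [615.9 149.8 260.9] jaw yaw 81.4 shift cm [ 0.25 -0.33  0.38] rot [0.004 0.002 0.898] F [0.8 3.5 6.6] M [ 0.47  0.   -0.02] gap 0.383 j [ 0.24  0.36 -0.05  1.15  0.    0.39]
```

play_rows --pt "6 0 0 0 0 0 0" --pt "6 0 0 0 0 0 0" --pt "6 0 0 0 0 0 0" --pt "6 0 0 -3 0 0 0" --pt "6 0 0 -6 0 0 0" --pt "6 0 0 -9 0 0 0" --pt "6 0 0 -10 0 0 0"

```text
time: 4.6
ee_pos: [615.6, 149.1, 361.9]
tcp_rot: [0.075, 0.997, 0.001, 0.002]
contact_force: [0.5, 0.0, 1.3]
finger_gap: 0.703
```

```bash
python3 -c "
from h import *
go([432,-212,150],64.5)"
```

```text
t 4.6 pos [615.6 149.1 361.9] jaw yaw 81.4 shift cm [ 12.81 -38.44   5.58] rot [0.002 0.004 0.296] F [0.5 0.  1.3] M [ 0.02  0.06 -0.01] gap 0.703 j [ 0.24  0.33  0.13  1.36 -0.    0.39]
```

play_rows --pt "6 12.8 -38.4 5.5 0 0 0.3" --pt "6 12.8 -38.4 5.5 0 0 0.3" --pt "6 12.8 -38.4 5.5 0 0 0.3" --pt "6 12.8 -38.4 5.5 0 0 0.3" --pt "6 12.8 -38.4 5.5 0 0 0.3" --pt "6 12.8 -38.4 5.5 0 0 0.3" --pt "6 12.8 -38.4 5.5 0 0 0.3" --pt "6 12.8 -38.4 5.5 0 0 0.3"

```text
time: 5.4
ee_pos: [434.0, -205.5, 303.7]
tcp_rot: [0.223, 0.975, -0.0, -0.0]
contact_force: [0.7, 0.4, 0.3]
finger_gap: 0.7
```

Run:
```python
from h import *
a,_=shot('top','c');b,_=shot('scene','c')
go([432,-212,150],64.5)
go([432,-212,24],64.5)
cv2.imwrite('pics/c.png',np.vstack([cv2.resize(x[:,:,::-1],(400,290),interpolation=cv2.INTER_CUBIC) for x in(a[172:201,248:288],b[160:189,282:322])]))
```

```text
t 5.5 pos [ 432.5 -208.   303. ] jaw yaw 63.8 shift cm [-0.13 -0.38 -0.2 ] rot [-0.002 -0.003 -0.011] F [ 0.9  1.  -0.1] M [ 0.05 -0.   -0.03] gap 0.7 j [-0.45  0.06 -0.33  1.18 -0.    0.01]
t 5.5 pos [ 432.5 -208.   303. ] jaw yaw 63.8 shift cm [-0.16 -0.36 12.4 ] rot [-0.002 -0.003 -0.011] F [ 0.9  1.  -0.1] M [ 0.05 -0.   -0.03] gap 0.7 j [-0.45  0.06 -0.33  1.18 -0.    0.01]
```

View pics/c.png

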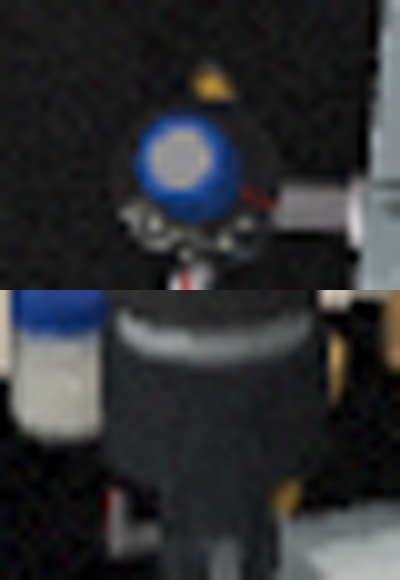

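The red line has moved to about (258,198) and a dot group now sits above the index. I check the angle numerically.

Run:
```python
from h import *
for t in 'ac':
    p=np.load(f'{t}_top.npz')['p'].astype(int)
    red=p[...,0]-np.maximum(p[...,1],p[...,2]); 
    for v,u in np.argwhere(red>25):
        if 255<u<288 and 176<v<206:
            q=ray('top',(u,v),76); 
            a=[np.degrees(np.arctan2(*(q[:2]-c)[::-1]))-(180-6.6) for c in (np.array([613,148]),np.array([616,150]))]
            print(t,u,v,red[v,u],q.round(),'rel index deg',((np.array(a)+180)%360-180).round(),np.hypot(*(q[:2]-[613,148])).round())
```

```text
a 268 180 34 [651. 145.  76.] rel index deg [-177.  179.] 38.0
a 269 180 38 [651. 141.  76.] rel index deg [177. 173.] 38.0
a 269 181 29 [647. 141.  76.] rel index deg [176. 171.] 34.0
a 269 194 35 [595. 142.  76.] rel index deg [26. 28.] 20.0
a 269 195 55 [591. 142.  76.] rel index deg [23. 25.] 23.0
a 269 196 50 [587. 142.  76.] rel index deg [20. 23.] 27.0
a 270 197 28 [583. 138.  76.] rel index deg [25. 27.] 32.0
a 266 199 41 [575. 153.  76.] rel index deg [-1.  2.] 38.0
a 266 200 82 [571. 153.  76.] rel index deg [-1.  2.] 42.0
a 266 201 88 [567. 153.  76.] rel index deg [0. 3.] 46.0
c 268 180 33 [651. 145.  76.] rel index deg [-177.  179.] 38.0
c 269 180 36 [651. 141.  76.] rel index deg [177. 173.] 38.0
c 269 181 27 [647. 141.  76.] rel index deg [176. 171.] 34.0
c 272 191 38 [606. 130.  76.] rel index deg [76. 71.] 19.0
c 273 191 30 [606. 126.  76.] rel index deg [79. 74.] 23.0
c 274 192 43 [602. 122.  76.] rel index deg [74. 70.] 28.0
c 266 199 40 [575. 153.  76.] rel index deg [-1.  2.] 38.0
c 266 200 78 [571. 153.  76.] rel index deg [-1.  2.] 42.0
c 266 201 85 [567. 153.  76.] rel index deg [0. 3.] 46.0
```

The red line went from 25° to 75°, so the collar stands at 3. Now the wedge.

play_rows --pt "6 0 0 3 0 0 0" --pt "6 0 0 6 0 0 0" --pt "6 0 0 8 0 0 0" --pt "6 0 0 8 0 0 0" --pt "6 0 0 8 0 0 0"

```text
time: 6.0
ee_pos: [435.6, -203.7, 224.6]
tcp_rot: [0.222, 0.975, 0.0, -0.001]
contact_force: [0.9, 0.3, 0.0]
finger_gap: 0.702
```

Run:
```python
from h import *
go([432,-212,24],64.5)
```

```text
t 6.0 pos [ 435.6 -203.7  224.6] jaw yaw 64.3 shift cm [-0.04 -0.9   4.56] rot [ 0.    -0.001 -0.003] F [0.9 0.3 0. ] M [-0.02 -0.    0.04] gap 0.702 j [-0.44  0.11 -0.46  1.    0.    0.01]
```

play_rows --pt "6 0 -0.9 1 0 0 0" --pt "6 0 -0.9 2.5 0 0 0" --pt "6 0 -0.9 3.5 0 0 0" --pt "6 0 -0.9 4.5 0 0 0" --pt "6 0 -0.9 4.5 0 0 0"

```text
time: 6.5
ee_pos: [431.2, -212.1, 178.5]
tcp_rot: [0.223, 0.975, 0.0, -0.001]
contact_force: [0.3, 0.6, 0.7]
finger_gap: 0.701
```

Run:
```python
from h import *
go([432,-212,24],64.5)
```

```text
t 6.5 pos [ 431.2 -212.1  178.5] jaw yaw 64.3 shift cm [-0.07  0.04 -0.05] rot [-0.    -0.002 -0.004] F [0.3 0.6 0.7] M [-0.05 -0.01  0.  ] gap 0.701 j [-0.46  0.15 -0.53  0.9  -0.   -0.01]
```

play_rows --pt "1.5 0 0 0 0 0 0" --pt "1.5 0 0 0 0 0 0" --pt "1.5 0 0 0 0 0 0" --pt "1.5 0 0 0 0 0 0" --pt "1.5 0 0 0 0 0 0" --pt "1.5 0 0 0 0 0 0" --pt "1.5 0 0 0 0 0 0" --force 50

```text
time: 7.2
ee_pos: [432.1, -212.4, 180.5]
tcp_rot: [0.222, 0.975, -0.0, 0.001]
contact_force: [-0.0, 0.4, 5.3]
finger_gap: 0.273
```

Run:
```python
from h import *
go([432,-212,24],64.5)
```

```text
t 7.2 pos [ 432.1 -212.4  180.5] jaw yaw 64.3 shift cm [0.03 0.03 0.15] rot [ 0.     0.002 -0.004] F [-0.   0.4  5.3] M [0.18 0.08 0.06] gap 0.273 j [-0.46  0.15 -0.52  0.9   0.   -0.01]
```

play_rows --pt "1.5 0 0 -4 0 0 0" --pt "1.5 0 0 -8 0 0 0" --pt "1.5 0 0 -11 0 0 0" --pt "1.5 0 0 -11 0 0 0"

```text
time: 7.6
ee_pos: [432.7, -212.8, 293.8]
tcp_rot: [0.223, 0.975, -0.001, 0.003]
contact_force: [0.7, 0.1, -1.3]
finger_gap: 0.273
```

Run:
```python
from h import *
go([423,5.5,110],83.5)
```

```text
t 7.6 pos [ 432.7 -212.8  293.8] jaw yaw 64.3 shift cm [10.37 19.24  2.8 ] rot [-0.001  0.007 -0.335] F [ 0.7  0.1 -1.3] M [-0.03 -0.03  0.05] gap 0.273 j [-0.46  0.07 -0.35  1.15 -0.   -0.01]
```

play_rows --pt "1.5 2 3.8 0.5 0 0 -0.07" --pt "1.5 4 7.7 1 0 0 -0.14" --pt "1.5 6 11.5 1.5 0 0 -0.21" --pt "1.5 8.2 15.4 2 0 0 -0.28" --pt "1.5 10.3 19.2 2.5 0 0 -0.335" --pt "1.5 10.3 19.2 2.5 0 0 -0.335" --pt "1.5 10.3 19.2 2.5 0 0 -0.335" --pt "1.5 10.3 19.2 2.5 0 0 -0.335"

```text
time: 8.4
ee_pos: [422.0, 5.0, 264.1]
tcp_rot: [0.057, 0.998, -0.0, -0.001]
contact_force: [0.3, 0.2, -0.9]
finger_gap: 0.271
```

Run:
```python
from h import *
a,_=shot('top','d');b,_=shot('scene','d')
go([423,5.5,95],83.5)
cv2.imwrite('pics/d.png',np.vstack([cv2.resize(x[:,:,::-1],(600,290),interpolation=cv2.INTER_CUBIC) for x in(a[185:243,270:390],b[175:233,270:390])]))
```

```text
t 8.5 pos [422.2   4.4 264.4] jaw yaw 83.4 shift cm [-0.07  0.11  1.44] rot [-0.    -0.    -0.003] F [ 0.2 -0.2 -0.2] M [0.01 0.02 0.02] gap 0.272 j [ 0.01 -0.03 -0.51  1.09 -0.    0.13]
```

View pics/d.png

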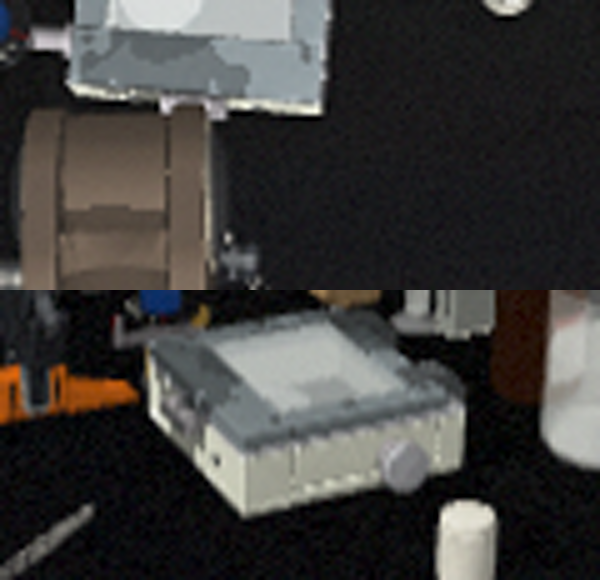

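The scene view shows the wedge held level, tip at crop (138,393), with the slot and ledge at about (180,410). The arm hides it in the top view.

Run:
```python
from h import *
f=np.load('d_scene.npz');p=f['p'].astype(int);d=f['d'];P=pts('scene',d)
m=(p[...,0]>130)&(p[...,0]-p[...,1]>60)&(p[...,2]<80)&(P[...,1]>-60)&(d>0)
Q=P[m];print(len(Q)); c,s=np.cos(-.113),np.sin(-.113)
C=np.array([656.8,-21.]); q=(Q[:,:2]-C)@np.array([[c,-s],[s,c]])
i=q[:,0].argsort()[-8:]; print('tip pts chamber',np.c_[q[i],Q[i,2]].round(1)); 
r=q[(Q[:,2]<104)&(q[:,0]>-210)]; print('ramp y range',r[:,1].min(),r[:,1].max(),'x max',q[:,0].max())
print('tip by ray',ray('scene',(297.6,195.6),85),'expected',[506.6,-5.4])
# top edge slope of ramp in side view: z by x
for x in range(-230,-140,10):
    k=abs(q[:,0]-x)<5
    if k.sum(): print(x,Q[k,2].max().round(1),Q[k,2].min().round(1),q[k,1].max().round(1),q[k,1].min().round(1))
# slot: ledge in the scene view, chamber frame
w=(P[...,2]>53)&(P[...,2]<63)&(d>0); L=P[w]; l=(L[:,:2]-C)@np.array([[c,-s],[s,c]]); k=(abs(l[:,1])<60)&(l[:,0]<-101)&(l[:,0]>-130)
print('ledge',len(l[k]),l[k].min(0),l[k].max(0),np.median(L[k,2]))
```

```text
140
tip pts chamber [[214.5  62.7 768.6]
 [214.8  -8.7 774.1]
 [216.4 -12.7 774.1]
 [216.5  52.6 771.8]
 [217.1 -12.  771. ]
 [219.2  63.3 768.6]
 [220.   57.7 768.6]
 [220.1 -13.8 770.9]]
ramp y range -19.201044521108248 10.571821260043178 x max 220.0702226023588
tip by ray [507.64792105 -20.03126383  85.        ] expected [506.6, -5.4]
-220 116.2 -0.2 157.8 -11.9
-210 120.2 85.8 -8.1 -19.0
-200 99.6 89.3 0.2 -18.8
-190 98.1 86.4 4.2 -18.6
-180 95.4 84.5 4.4 -17.1
-170 95.6 86.6 2.9 -16.5
-160 90.7 84.7 9.8 -19.2
-150 85.9 85.3 10.6 -9.8
ledge 30 [-116.76255913  -29.27573689] [-101.45081026   23.27008737] 58.20506174364647
```

play_rows --pt "1.5 -1 0.1 1 0 0 0" --pt "1.5 -2 0.1 1.5 0 0 0" --pt "1.5 -3 0.1 1.8 0 0 0" --pt "1.5 -3.7 0.1 1.8 0 0 0" --pt "1.5 -3.7 0.1 1.8 0 0 0" --pt "1.5 -3.7 0.1 1.8 0 0 0"

```text
time: 9.1
ee_pos: [459.2, 2.2, 246.7]
tcp_rot: [0.057, 0.998, 0.0, -0.0]
contact_force: [0.0, -0.3, -1.1]
finger_gap: 0.274
```

```bash
cat >> h.py <<'E'
def st():
    s=ctrl.read_state(); C=np.array([656.8,-21.]);c,q=np.cos(-.113),np.sin(-.113)
    p=s['ee_pos'];l=(p[:2]-C)@np.array([[c,-q],[q,c]]); r=R.from_quat(s['tcp_rot']).as_matrix()
    f=s['contact_force']; fl=f[:2]@np.array([[c,-q],[q,c]])
    print('t',round(s['time'],2),'tip(ch) x,y',(l+[85,0]).round(1),'underside z',(p[2]-180.5).round(1),'F ch',fl.round(1),f[2].round(1),'M',s['wrist_torque'].round(2),'toolz',r[:,2].round(3),'yaw',np.degrees(np.arctan2(r[1,1],r[0,1])).round(1),'gap',round(s['finger_gap'],3))
E
python3 -c "
from h import *
st();st()"
```

```text
t 9.1 tip(ch) x,y [-113.9    0.8] underside z 66.2 F ch [ 0.  -0.3] -1.1 M [-0.05  0.04  0.03] toolz [-0.  0. -1.] yaw 83.5 gap 0.274
t 9.1 tip(ch) x,y [-113.9    0.8] underside z 66.2 F ch [ 0.  -0.3] -1.1 M [-0.05  0.04  0.03] toolz [-0.  0. -1.] yaw 83.5 gap 0.274
```

Lower onto the ledge gently, about 4 mm from the tip's edge.

play_rows --pt "1.5 -0.3 0 0.4 0 0 0" --pt "1.5 -0.3 0 0.6 0 0 0" --pt "1.5 -0.3 0 0.75 0 0 0" --pt "1.5 -0.3 0 0.85 0 0 0" --pt "1.5 -0.3 0 0.85 0 0 0"

```text
time: 9.6
ee_pos: [461.9, 2.0, 238.4]
tcp_rot: [0.057, 0.998, -0.0, 0.0]
contact_force: [-1.0, -0.3, 0.3]
finger_gap: 0.273
```

```bash
python3 -c "
from h import *
st()"
```

```text
t 9.6 tip(ch) x,y [-111.2    0.8] underside z 57.9 F ch [-1.  -0.4] 0.3 M [-0.02 -0.01 -0.  ] toolz [ 0. -0. -1.] yaw 83.5 gap 0.273
```

play_rows --pt "1.5 0 0 0.05 0 0 0" --pt "1.5 0 0 0.1 0 0 0" --pt "1.5 0 0 0.15 0 0 0" --pt "1.5 0 0 0.15 0 0 0"

```text
time: 10.0
ee_pos: [462.1, 2.1, 237.3]
tcp_rot: [0.057, 0.998, 0.0, 0.0]
contact_force: [-3.2, 1.6, 6.0]
finger_gap: 0.272
```

```bash
python3 -c "
from h import *
st()"
```

```text
t 10.0 tip(ch) x,y [-111.    1.] underside z 56.8 F ch [-3.3  1.2] 6.0 M [0.26 0.06 0.11] toolz [ 0.001  0.001 -1.   ] yaw 83.5 gap 0.272
```

play_rows --pt "1.5 0 0 -0.05 0 0 0" --pt "1.5 -0.4 0 -0.05 0 0 0" --pt "1.5 -0.8 0 -0.05 0 0 0" --pt "1.5 -1.2 0 -0.05 0 0 0" --pt "1.5 -1.5 0 -0.05 0 0 0" --pt "1.5 -1.5 0 -0.05 0 0 0"

```text
time: 10.6
ee_pos: [477.7, 0.1, 237.6]
tcp_rot: [0.057, 0.998, -0.0, 0.001]
contact_force: [-1.4, 0.6, 5.4]
finger_gap: 0.271
```

```bash
python3 -c "
from h import *
st()"
```

```text
t 10.6 tip(ch) x,y [-95.3   0.7] underside z 57.1 F ch [-1.4  0.5] 5.4 M [-0.01 -0.04 -0.03] toolz [ 0.001 -0.    -1.   ] yaw 83.5 gap 0.271
```

play_rows --pt "1.5 -0.2 0 0 0 0 0" --pt "1.5 -0.4 0 0 0 0 0" --pt "1.5 -0.4 0 0 0 0 0"

```text
time: 10.9
ee_pos: [481.2, -0.4, 237.6]
tcp_rot: [0.057, 0.998, -0.0, 0.0]
contact_force: [-4.5, 0.3, 7.9]
finger_gap: 0.273
```

```bash
python3 -c "
from h import *
st()"
```

```text
t 10.9 tip(ch) x,y [-91.8   0.7] underside z 57.1 F ch [-4.5 -0.2] 7.9 M [0.04 0.44 0.02] toolz [ 0. -0. -1.] yaw 83.5 gap 0.273
```

play_rows --pt "1.5 -0.2 0 0 0 0 0" --pt "1.5 -0.4 0 0 0 0 0" --pt "1.5 -0.4 0 0 0 0 0"

```text
time: 11.2
ee_pos: [483.5, -0.6, 237.4]
tcp_rot: [0.057, 0.998, 0.0, -0.002]
contact_force: [-13.2, 2.3, 13.2]
finger_gap: 0.274
```

```bash
python3 -c "
from h import *
st()"
```

```text
t 11.2 tip(ch) x,y [-89.5   0.7] underside z 56.9 F ch [-13.4   0.8] 13.2 M [0.31 1.97 0.  ] toolz [-0.004  0.001 -1.   ] yaw 83.5 gap 0.274
```

play_rows --pt "1.5 -0.15 0 -0.03 0 0 0" --pt "1.5 -0.3 0 -0.03 0 0 0" --pt "1.5 -0.3 0 -0.03 0 0 0"

```text
time: 11.5
ee_pos: [486.2, -1.0, 237.5]
tcp_rot: [0.057, 0.998, 0.0, -0.002]
contact_force: [-12.7, 1.6, 13.9]
finger_gap: 0.273
```

```bash
python3 -c "
from h import *
st()"
```

```text
t 11.5 tip(ch) x,y [-86.7   0.7] underside z 57.0 F ch [-12.8   0.1] 13.9 M [0.24 2.12 0.  ] toolz [-0.005  0.    -1.   ] yaw 83.5 gap 0.273
```

play_rows --pt "1.5 -0.15 0 0 0 0 0" --pt "1.5 -0.3 0 0 0 0 0" --pt "1.5 -0.3 0 0 0 0 0"

```text
time: 11.8
ee_pos: [489.2, -1.3, 237.6]
tcp_rot: [0.057, 0.998, 0.0, -0.002]
contact_force: [-13.9, 1.9, 13.7]
finger_gap: 0.272
```

```bash
python3 -c "
from h import *
st()"
```

```text
t 11.8 tip(ch) x,y [-83.7   0.6] underside z 57.1 F ch [-14.    0.3] 13.7 M [ 0.26  2.19 -0.02] toolz [-0.005  0.    -1.   ] yaw 83.5 gap 0.272
```

```bash
cat >> h.py <<'E'
def lid(tag,ref='c'):
    "lid lift per strip of chamber x from depth change, scene view"
    C=np.array([656.8,-21.]);c,q=np.cos(-.113),np.sin(-.113);M=np.array([[c,-q],[q,c]])
    for n in('scene','top'):
        d0=np.load(f'{ref}_{n}.npz')['d'];d1=np.load(f'{tag}_{n}.npz')['d'];P0=pts(n,d0);P1=pts(n,d1)
        l=(P0[...,:2]-C)@M; ok=(d0>0)&(d1>0)&(abs(P0[...,2]-77.5)<6)&(abs(l[...,1])<95)&(abs(P1[...,2]-P0[...,2])<9)
        print(n,[(x,int(k.sum()),round(float(np.mean((P1-P0)[k][:,2])),2)) for x in(-88,-70,0,50,85) for k in[ok&(abs(l[...,0]-x)<9)] if k.sum()>5])
E
python3 - <<'E'
from h import *
shot('scene','e');shot('top','e');st();lid('e');lid('b');lid('d')
f=np.load('e_scene.npz')['p'][:,:,::-1];cv2.imwrite('pics/e.png',cv2.resize(f[170:220,275:345],(784,560),interpolation=cv2.INTER_CUBIC))
E
```

```text
t 11.9 tip(ch) x,y [-83.8   0.6] underside z 57.1 F ch [-13.6  -0.6] 13.7 M [ 0.31  2.18 -0.03] toolz [-0.005  0.    -1.   ] yaw 83.5 gap 0.274
scene [(-88, 54, 1.7), (-70, 73, 1.3), (0, 82, 1.17), (50, 81, 0.51), (85, 57, 0.72)]
top [(-88, 54, 1.94), (-70, 53, 0.47), (0, 177, 0.6), (50, 161, 0.05), (85, 87, 1.27)]
scene [(-88, 54, 0.37), (-70, 74, 0.15), (0, 80, 0.19), (50, 80, -0.15), (85, 57, 0.47)]
top [(-88, 191, 0.69), (-70, 187, 0.29), (0, 168, -0.33), (50, 168, -0.17), (85, 87, 0.68)]
scene [(-88, 53, 0.1), (-70, 74, -0.16), (0, 82, 0.09), (50, 81, 0.29), (85, 57, 0.52)]
top [(-88, 188, 0.26), (-70, 182, 0.01), (0, 171, -1.11), (50, 162, -0.08), (85, 89, 1.08)]
```

View pics/e.png

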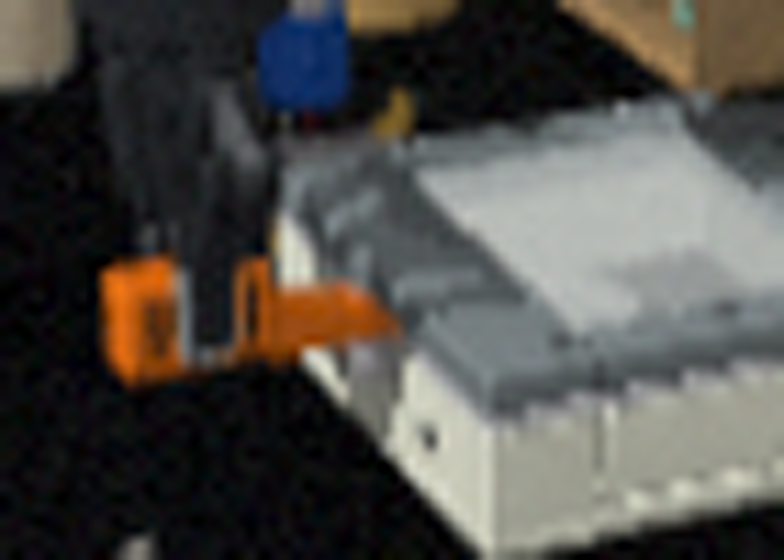

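The wedge sits level in the slot at (400,325) with the lid up about 2 mm. I push a little further.

play_rows --pt "1.5 -0.15 0 0 0 0 0" --pt "1.5 -0.3 0 0 0 0 0" --pt "1.5 -0.35 0 0 0 0 0" --pt "1.5 -0.35 0 0 0 0 0" --pt "1.5 -0.35 0 0 0 0 0" --pt "1.5 -0.35 0 0 0 0 0"

```text
time: 12.5
ee_pos: [492.5, -1.7, 237.6]
tcp_rot: [0.057, 0.998, 0.0, -0.002]
contact_force: [-13.8, 2.4, 14.8]
finger_gap: 0.272
```

Run:
```python
from h import *
for t in 'fghi':
    shot('scene',t);shot('top',t)
st()
for t in 'fghi': lid(t,'c')
lid('i','a');lid('i','d');lid('i','e')
```

```text
t 12.9 tip(ch) x,y [-80.4   0.6] underside z 57.1 F ch [-13.6  -1. ] 14.4 M [ 0.3   2.34 -0.01] toolz [-0.005  0.    -1.   ] yaw 83.5 gap 0.274
scene [(-88, 54, 2.34), (-70, 74, 2.37), (0, 82, 1.94), (50, 81, 0.65), (85, 57, 0.73)]
top [(-88, 56, 2.74), (-70, 51, 1.25), (0, 165, 0.75), (50, 167, 0.24), (85, 87, 1.83)]
scene [(-88, 54, 2.61), (-70, 74, 2.21), (0, 82, 1.61), (50, 81, 0.64), (85, 57, 0.52)]
top [(-88, 54, 2.16), (-70, 51, 3.27), (0, 173, 0.9), (50, 166, 0.48), (85, 85, 1.41)]
scene [(-88, 51, 2.36), (-70, 74, 1.88), (0, 81, 1.22), (50, 80, 0.69), (85, 57, 0.94)]
top [(-88, 53, 1.78), (-70, 53, 2.47), (0, 168, 0.6), (50, 166, 0.38), (85, 82, 0.97)]
scene [(-88, 54, 2.86), (-70, 74, 2.24), (0, 82, 1.85), (50, 81, 0.6), (85, 57, 0.8)]
top [(-88, 58, 3.38), (-70, 51, 1.46), (0, 164, 0.58), (50, 161, 0.02), (85, 88, 1.46)]
scene [(-88, 98, 2.21), (-70, 88, 2.27), (0, 84, 1.67), (50, 89, 0.57), (85, 53, 0.35)]
top [(-88, 59, 2.77), (-70, 49, 1.39), (0, 165, 0.57), (50, 174, -0.16), (85, 79, 0.8)]
scene [(-88, 94, 2.51), (-70, 90, 2.25), (0, 84, 1.72), (50, 83, 0.36), (85, 53, 0.45)]
top [(-88, 49, 2.78), (-70, 54, 1.6), (0, 171, 1.0), (50, 178, -0.59), (85, 88, 1.0)]
scene [(-88, 96, 0.97), (-70, 88, 1.0), (0, 78, 0.78), (50, 83, 0.1), (85, 46, 0.32)]
top [(-88, 51, 2.07), (-70, 57, 1.24), (0, 179, 0.14), (50, 172, -0.46), (85, 85, 1.17)]
```

```bash
python3 -c "
from h import *
st(); print(ctrl.sign_off())"
```

```text
t 12.9 tip(ch) x,y [-80.4   0.6] underside z 57.1 F ch [-13.6  -1. ] 14.4 M [ 0.3   2.34 -0.01] toolz [-0.005  0.    -1.   ] yaw 83.5 gap 0.274
the job is handed in; nothing more can be done
None
```

I turned the vent collar from 1 to 3, then pushed the smallest wedge along the slot until the lid lifted. I handed the job in at about 12.9 s, still gripping the wedge. No verdict was reported.

- **Collar:** The red line on the skirt read about 25° from the index before the turn and about 75° after it, which is position 3.
- **Wedge:** By arm position the tip is 19.6 mm into the slot and 0.6 mm off the middle. The wedge is level to about 0.005 rad.
- **Forces:** At hand-in the wrist read about 14 N back along the slot and 14 N upward. I took this to be the lid and slot floor acting through the wedge. I did not measure wedge-to-lid or hand-to-chamber contact separately.
- **Lid crack:** The wedge geometry puts it at about 3.1 mm. The depth images gave about 2.2 to 2.9 mm in the scene view and a noisier 1.8 to 3.4 mm in the top view. I judge it at about 2.6 to 3 mm.
- **Height reading:** The arm's height for the wedge underside was 57.1 mm, against the 58 mm slot floor. I put the 0.9 mm down to calibration, because the wedge was pressed on the floor.
- **Jars, pot and calculator:** The path stayed clear of them, but I did not measure their positions again at the end.

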